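Move the hanging parts caddy to the balancer arm

TASK

Take the caddy with the jar of screws off the parking stand's forked hook and hang it by its bar in the forked hook of the spring-balanced arm, keeping it level all the way and never setting it down. Let the arm sink under the load and gently let go only once the arm carries the full weight and has come to rest, so that it does not jump or drop when released. The jar must stay upright in the caddy, and the oil bottle and the sanding block stay where they are.

Things in the scene. Friction and masses are not known exactly. Their poses are not given: they have to be found in the camera images.
- caddy_grip (a point): Centre of the black flat hand grip on top of the caddy, to be grasped here: 48 mm (caddy x) by 14 mm thick (caddy y) by 44 mm high, pinched across the 14 mm. Axes are the caddy's: z up, y along its bar. The bar's centre is 42 mm straight below. The caddy hangs balanced below its bar. Caddy and jar weigh 2.8 to 7.9 N together, different every time.
- caddy_bar (a point): Middle of the caddy's round steel cross bar, 10 mm thick, 120 mm long along caddy y, with a side wire going down at each end to the tray. The grey open tray (86 mm in x, 112 in y, 35 high) has its underside 140 mm below this point. The stem of the grip (20 x 12 mm) stands on the middle of the bar. Axes as the caddy's.
- jar_center (a point): Centre of the loose plastic jar of screws with a red lid (64 mm across, 82 mm high) that stands in the caddy's tray; z is its own axis. Its top is 55 mm below the bar.
- parking_seat (a point): Centre of the bar when hung in the parking stand's hook, 225 mm up; stand's axes, z up. Two 8 mm prongs, 36 mm to each side, point to -x (towards the robot) with upturned tips up to 23 mm in front of and 8 mm above this point: raise the bar 15 mm or more, then draw it out to -x. Behind (+x) the prongs rise to a cross plate at 28 mm and a post at 130 mm.
- board_edge (a point): Middle of the lower front edge of the plywood board (130 mm wide in y) that hangs over the parking hook, 212 mm above and 8 mm in front (-x) of a seated bar and 170 mm above the caddy's grip; the board runs 168 mm back (+x). A hand must reach in under it from the front (-x), tilted about 25 to 45 degrees from vertical. Stand's axes.
- fork_seat (a point): Centre of the bar when hung in the balancer arm's hook, of the same shape as the parking stand's (prongs point to -x; cross plate 28 mm behind). Moves up and down with the arm, always level; balancer's axes, z up. The arm runs back to a column 240 mm behind (+x). Empty it is about 255 mm up; it sinks about 11 mm per newton, 31 to 88 mm under the caddy.
- fork (a joint): Angle of the balancer's 200 mm parallel-link spring arm: 0 empty (arm raised), 0.16 level, growing as the fork sinks (0.2 m per rad). Stops at -0.14 and 0.58. Linear spring, 3.6 N m per rad, lightly damped; it bounces if the load is let go early. With the caddy hung it rests between 0.15 and 0.44, depending on the weight.
- oil_center (a point): Centre of a small oil bottle with a red spout (44 mm across, 122 mm high), standing loose on the table between the two stands; not to be disturbed.
- block_center (a point): Centre of a wooden sanding block (66 x 112 x 32 mm) lying loose on the table nearer to the robot; not to be disturbed.
Not all that is in view belongs to the job. There is more than one size of the part that bears jar_center; the job needs the middle-sized.

How it is judged:
On the way, in this order (a step that is already met when the one before it is completed fails the run):
1. the caddy is held in the gripper, clear of the parking stand (contact force between the fingers and caddy above 1 N and distance between caddy_bar and parking_seat above 0.045 m and contact force between caddy and parking_stand below 0.1 N), for 0.2 s.
2. while still held, the bar lies in the balancer's fork and the sunken arm is at rest under it (contact force between the fingers and caddy above 1 N and x of caddy_bar in the frame of fork_seat between -0.011 and 0.011 m and y of caddy_bar in the frame of fork_seat between -0.018 and 0.018 m and z of caddy_bar in the frame of fork_seat between -0.007 and 0.007 m and value of joint fork above 0.12 rad and velocity of joint fork between -0.1 and 0.1 rad/s and contact force between caddy and fork above 1.8 N), for 0.2 s.
At the end, for the whole second after the job is handed in: The caddy hangs level (7 deg), let go and at rest, its bar in both prongs of the fork (within 11 mm fore-aft, 18 mm sideways, 7 mm in height of the seat) on the sunken arm; the jar stands upright in its tray; oil bottle and sanding block within 20 mm of where they stood (x of caddy_bar in the frame of fork_seat between -0.011 and 0.011 m and y of caddy_bar in the frame of fork_seat between -0.018 and 0.018 m and z of caddy_bar in the frame of fork_seat between -0.007 and 0.007 m and angle between caddy_bar's own z axis and vertical below 0.12 rad and angle between jar_center's own z axis and vertical below 0.15 rad and horizontal distance between jar_center and caddy_bar below 0.035 m and x of jar_center in the frame of caddy_bar between -0.03 and 0.03 m and z of jar_center in the frame of caddy_bar below -0.075 m and contact force between caddy and fork above 1.8 N and linear speed of caddy below 0.03 m/s and velocity of joint fork between -0.1 and 0.1 rad/s and distance of each of oil_center, block_center from where it was at the start of the episode below 0.02 m); the robot touches nothing.
It fails at once if the caddy is tilted more than 20 degrees (angle between caddy_bar's own z axis and vertical above 0.35 rad).
It fails at once if the jar is tilted more than 20 degrees (angle between jar_center's own z axis and vertical above 0.35 rad).
It fails at once if the caddy is set down or dropped on the table (its underside lower than about 15 mm) (height (world z) of caddy_bar below 0.155 m).
It fails at once if let go before the spring balances the weight: the arm with the caddy on it moves faster than 50 mm/s (0.25 rad/s) with no finger on the caddy (contact force between the fingers and caddy below 0.1 N and contact force between caddy and fork above 0.3 N and (velocity of joint fork above 0.25 rad/s or velocity of joint fork below -0.25 rad/s)).
It fails at once if the oil bottle is knocked over (angle between oil_center's own z axis and vertical above 0.5 rad).
It also fails if it takes over 58 s, if anything falls off the work surface, if the arm or the gripper's body presses on something with over 40 N, if the wrist force passes 120 N, or if a joint passes its speed limit or range.

ROBOT

A 7-joint arm with a two-finger parallel gripper is mounted at the origin on a cart in front of the work surface, level with it; the furniture and walls round the work are solid. World frame = base frame: x ahead of the robot, y to its left, z up, the work surface at z = 0. Lengths are in m, angles in rad, forces in N, time in s.
With the tool pointing down it reaches from about 0.425 to 1.025 m from the base axis. Payload 9.4 kg.
Tool frame: the origin (TCP) lies at the very end of the fingers, on their centre line; the grasp point (between the pads) lies 19 mm behind it; z points along the fingers, y is the line along which they close (so a half turn about z gives the same grasp; the last joint's range is limited). The gripper opens to 93 mm and grips with 3 to 60 N. Pads are 15 mm wide; open, the fingers measure 128 mm over their backs; the gripper's body (75 mm by 188 mm) begins 65 mm behind the grasp point.
Start: joints at [1.138, 0.599, -0.003, 1.599, 0.002, 0.943, -0.08], TCP at [0.253, -0.68, 0.181] pointing down, gripper open.
Joint ranges: [-2.57, 2.57], [-0.35, 1.97], [-1.29, 1.29], [0.11, 2.56], [-1.05, 4.19], [0.11, 1.86], [-2.63, 2.63]. Speed limits (rad/s): [2.22, 2.22, 3.01, 3.01, 3.14, 3.14, 3.14].

INTERFACE

Orientations are given as a unit quaternion [w, x, y, z].
In Python, from rig import * gives the robot as it stands.
- The arm moves only by the tool play_rows, never from a script. Its arguments are lists of equal length, an entry for each row: "xyz": the shift along the world's x, y, z normalised to -1 to 1, where 1 is 0.2 m, a list of three; "turn": the turn about the world's z normalised to -1 to 1, where 1 is 6 degrees. In form: {"xyz": [[x, y, z], ...], "turn": [turn, ...]}. A call has 1 to 12 rows; each row shifts and turns the commanded pose from where the row before left it; what a row does not reach is not made up. A row lasts 1/12 s, in which the tool goes at most 41.7 mm and 7.16 degrees, less where a joint would pass 70% of its speed; a pose out of reach is approached as far as the arm can. A call with a number of a shift or a turn outside -1 to 1 is refused whole. A call with a gripper value outside its range is refused whole. "hand" is the gripper's target within -1 to 1 (shut at 1, half-way at 0, fully open at -1), set as the call begins (left out, the last holds). The fingers move at their own pace and stop on an object; the grip force is fixed at half the most. Time passes only in rows, so rows that do not move let the fingers close. It gives the time, the measured TCP pose, the force, the opening and the grip force at its end, in the units of the state.
- get_obs(): the state, without advancing time (a new reading comes with each control period).
- grab_frame(name): name is "side" or "top"; returns a dict with "color" (384x512x3 uint8, red, green, blue), "range_z" (384x512 float32, m along the optical axis (not along the pixel's ray), 0 where there is no reading), "K" (3x3 intrinsics, pixels), "k1" (the pictures are not rectified: a ray, as slopes to the right and down, at radius r is drawn at 1 + k1 r^2 times it, then the intrinsics apply), "rvec" (rotation vector, rad) and "tvec" (3), from world to camera coordinates, as OpenCV has them. Camera axes: x right, y down, z forward; pixel columns grow to the right and rows downward; lengths in m; the calibration is good to about 2 mm. A picture is of the moment at which its call begins.
- job_done(): hands the job in; it is judged then, once.
Trained networks look in the newest picture that a camera, given by its name, has taken for a name from the list of things; names that differ only in an ending like _2 or _b are one class to them, and where a whole thing is asked for, a point or a joint stands for the part that bears it (a point fixed in the world has none). Each returns a list of dicts, best first, with "confidence" (0 to 1); they miss things now and then, are a little off and sometimes report something else, mostly with a low value. They report only what shows in the picture. A call takes as long as a camera call. They do not tell look-alikes from the thing itself.
- silhouettes(camera, label): "mask" (384x512 bool, what is visible of it) and "at" ([column, row] in pixels, amid what is visible of it).
- place_of(camera, label): "at" ([column, row] in pixels: a listed point, or the origin of a listed thing).
The state is a dict: "time": time; "joint_positions": joint angles; "qvel": joint speeds; "effort": joint torques, N m; "eef_pos": TCP position; "tcp_rot": TCP orientation; "force": force on the tool from outside, world axes, zero at the start; "moment": the same for the moment, N m; "gripper_width": opening from 0.0 (shut) to 1.0 (fully open); "grip_force": force on a finger pad.
Only numpy, scipy, OpenCV 4.12 (cv2) and the standard library are available. Lean on these libraries where they do the work, as an engineer would, in place of code of your own. Each camera call takes 0.05 s, during which the arm holds its last target. There are 200 camera calls.

## Working session

There is one attempt and no reset: what is moved stays moved. The work goes in short steps, Python scripts to look and compute and a tool call to move; the robot and the scene stay as the last step left them, time stands still between calls to the robot, and variables do not carry over. Pictures are saved under pics/ and viewed, at most 10 in all, crops included, and the job is handed in when it is done.

Besides the shell and the picture viewer there is one more tool, called as name([rows], argument=value, ...), one row to a line, values as JSON. play_rows: Moves the arm, as the interface text tells. Scaled input: -1 to 1 covers 0.2 m each way for a shift and 6 degrees each way for a turn. Its arguments: {"type":"object","properties":{"xyz":{"type":"array","items":{"type":"array","items":{"type":"number"}}},"turn":{"type":"array","items":{"type":"number"}},"hand":{"type":"number"}},"required":["xyz","turn"]}

```bash
mkdir -p pics; ls; cat > h.py <<'E'
from rig import *
import numpy as np, cv2
from scipy.spatial.transform import Rotation as R
def ray(f,px):
    K=np.array(f["K"]);d=np.array([(px[0]-K[0,2])/K[0,0],(px[1]-K[1,2])/K[1,1]])
    s=d.copy()
    for _ in range(20): s=d/(1+f["k1"]*(s@s))
    return s
def cam(f):
    Rm=R.from_rotvec(np.ravel(f["rvec"])).as_matrix();return Rm,np.ravel(f["tvec"])
def pt(f,px,z=None):
    Rm,t=cam(f);s=ray(f,px)
    if z is None:
        c,r=int(round(px[0])),int(round(px[1]));w=f["range_z"][max(r-1,0):r+2,max(c-1,0):c+2];w=w[w>0]
        z=np.median(w) if len(w) else np.nan
    return Rm.T@(np.array([s[0],s[1],1])*z-t)
def tri(f1,p1,f2,p2):
    A=[];b=[]
    for f,p in((f1,p1),(f2,p2)):
        Rm,t=cam(f);d=Rm.T@np.append(ray(f,p),1);d/=np.linalg.norm(d);P=np.eye(3)-np.outer(d,d);A.append(P);b.append(P@(-Rm.T@t))
    A=np.vstack(A);b=np.hstack(b);x=np.linalg.lstsq(A,b,rcond=None)[0];return x,np.linalg.norm(A@x-b)
def cloud(f,m=None):
    v,u=np.nonzero((f["range_z"]>0)&(m if m is not None else True))
    K=np.array(f["K"]);p=cv2.undistortPoints if 0 else None
    d=np.stack([(u-K[0,2])/K[0,0],(v-K[1,2])/K[1,1]],1);s=d.copy()
    for _ in range(20): s=d/(1+f["k1"]*(s**2).sum(1,keepdims=True))
    z=f["range_z"][v,u];Rm,t=cam(f)
    return (np.c_[s*z[:,None],z]-t)@Rm,u,v
def proj(f,X):
    Rm,t=cam(f);c=Rm@np.array(X)+t;s=c[:2]/c[2];s=s*(1+f["k1"]*(s@s));K=np.array(f["K"]);return K[0,0]*s[0]+K[0,2],K[1,1]*s[1]+K[1,2]
E
python3 - <<'E'
from h import *
np.set_printoptions(precision=4,suppress=True)
o=get_obs();print(o)
print(R.from_quat(np.roll(o["tcp_rot"],-1)).as_matrix())
F={}
for c in("side","top"):
    f=F[c]=grab_frame(c);cv2.imwrite(f"pics/{c}0.png",f["color"][:,:,::-1]);Rm,t=cam(f);print(c,"cam at",-Rm.T@t,Rm[2],f["K"][0],f["k1"])
for n in "caddy_grip caddy_bar jar_center parking_seat board_edge fork_seat oil_center block_center".split():
    P={}
    for c in F:
        L=place_of(c,n);P[c]=L
        for d in L[:3]:print(n,c,np.round(d["at"],1),round(d["confidence"],2),pt(F[c],d["at"]))
    for a in P["side"][:2]:
        for b in P["top"][:2]:print("   tri",*tri(F["side"],a["at"],F["top"],b["at"]))
E
```

```text
pics
{'time': 0.0, 'joint_positions': array([ 1.1383,  0.6001, -0.0025,  1.6001,  0.0018,  0.9429, -0.0798]), 'qvel': array([ 0.0017,  0.0001, -0.001 , -0.0018, -0.0018, -0.0006, -0.0007]), 'effort': array([ -0.    , -76.5064,   1.4971, -25.2353,  -0.0525,   0.0167,
         0.0002]), 'eef_pos': array([ 0.2523, -0.6791,  0.1803]), 'tcp_rot': array([-0.0007,  0.9842,  0.177 , -0.0002]), 'force': array([-0.124 ,  0.145 ,  0.7329]), 'moment': array([ 0.0219, -0.0272,  0.0372]), 'grip_force': 0.0, 'gripper_width': 0.9994045851489416}
[[ 0.9373  0.3484 -0.0007]
 [ 0.3484 -0.9373  0.0014]
 [-0.0002 -0.0015 -1.    ]]
side cam at [0.3465 1.0132 1.0192] [ 0.1271 -0.8066 -0.5772] [414.4781   0.     249.8206] 0.02315914773843023
top cam at [ 0.4552 -0.0739  1.4794] [ 0.0531  0.0046 -0.9986] [471.1066   0.     255.8398] -0.1698921121979836
caddy_grip side [241.5 169.3] 0.7 [ 0.5601 -0.1648  0.2763]
caddy_grip top [299.7 170.4] 0.85 [ 0.5581 -0.1797  0.2875]
   tri [ 0.5615 -0.1814  0.2659] 0.0022107770059058844
caddy_bar side [243.3 179.1] 0.68 [ 0.5555 -0.1703  0.2335]
caddy_bar top [296.1 174.
[... 931 characters left out ...]
] 0.64 [ 0.6768 -0.1417  0.025 ]
fork_seat top [177.1 158. ] 0.53 [ 0.6212  0.1834 -0.001 ]
fork_seat top [295.2 173.9] 0.18 [ 0.5504 -0.1695  0.2717]
   tri [0.5941 0.1376 0.2654] 0.003935668845950961
   tri [ 0.6277 -0.1781  0.0015] 0.0811627009717506
oil_center side [208.8 251.3] 0.58 [0.6407 0.0309 0.0693]
oil_center top [231.6 157.1] 0.78 [0.6162 0.0059 0.07  ]
oil_center top [292.2 176.3] 0.25 [ 0.5516 -0.1691  0.1708]
   tri [0.6325 0.0096 0.0494] 0.01991572378760671
   tri [ 0.6355 -0.1751 -0.1186] 0.0908626574984723
block_center side [270.8 271.2] 0.81 [0.4305 0.0499 0.027 ]
block_center top [225.2 222. ] 0.61 [0.4203 0.0267 0.0271]
   tri [0.426  0.0288 0.0061] 0.008923396669558022
```

```bash
python3 - <<'E'
import cv2
for c in("side","top"):
    a=cv2.imread(f"pics/{c}0.png");cv2.imwrite(f"pics/{c}0z.png",cv2.resize(a[60:360,100:450],None,fx=2,fy=2,interpolation=2))
E
```

```text
(no output)
```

View pics/side0z.png

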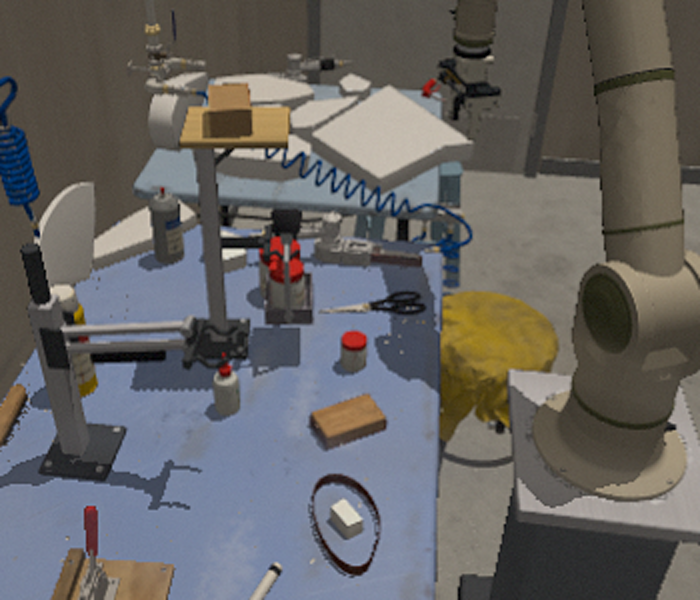

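View pics/top0z.png

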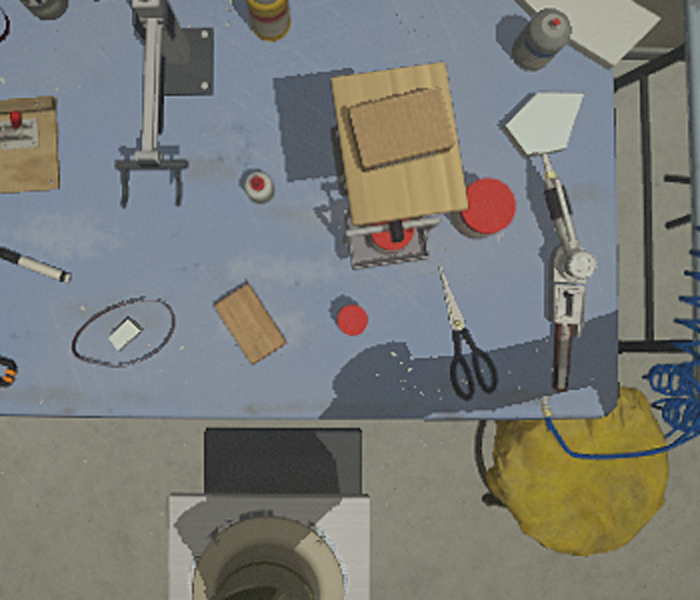

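The side picture shows the caddy under the wooden board at about (243,180) px. The balancer fork is at (210,228), the oil bottle at (213,255) and the block at (272,270). Loose decoy jars stand at (276,236) and in the top view at (341,168). The tool points straight down and can only be turned about z, so I'll raise it first and see what happens to its tilt at the edge of reach.

play_rows([
  [0,0,0.2],
  [0,0,0.2],
  [0,0,0.2],
  [0,0,0.2],
  [0,0,0.2],
  [0,0,0.2],
  [0,0,0.2],
  [0,0,0.2],
  [0,0,0.2],
  [0,0,0.2],
], turn=[0,0,0,0,0,0,0,0,0,0], hand=-1)

```text
time: 1.73
eef_pos: [0.2522, -0.6789, 0.5837]
tcp_rot: [0.0, 0.984, 0.177, 0.0]
force: [1.6, 0.5, 0.1]
gripper_width: 1.002
grip_force: 0.0
```

```bash
python3 - <<'E'
from h import *
np.set_printoptions(precision=4,suppress=True)
o=get_obs();print(o["time"],o["joint_positions"],o["eef_pos"]);print(R.from_quat(np.roll(o["tcp_rot"],-1)).as_matrix())
# refine: top/side clouds near caddy, fork
F={c:grab_frame(c) for c in("side","top")}
for c in F:
    for n in("caddy_bar","fork","parking_seat","caddy_grip"):
        for d in silhouettes(c,n)[:2]:
            X,u,v=cloud(F[c],d["mask"]);print(c,n,round(d["confidence"],2),np.round(d["at"]),d["mask"].sum(),np.percentile(X,[3,50,97],axis=0).round(3).tolist() if len(X) else "")
    # everything raised points in the fork area
    X,u,v=cloud(F[c]);m=(X[:,2]>.2)&(X[:,2]<.31)&(X[:,1]>.03)&(X[:,1]<.3)&(X[:,0]>.5)&(X[:,0]<.75)
    Y=X[m]
    for x in np.arange(.54,.74,.01):
        q=Y[abs(Y[:,0]-x)<.005]
        if len(q):print(round(x,2),len(q),"y",np.sort(q[:,1])[::max(1,len(q)//6)].round(3),"z",np.median(q[:,2]).round(3))
E
```

```text
1.7333 [ 1.1204  0.4657  0.0347  0.8808 -0.0159  1.7945 -0.0672] [ 0.2522 -0.6789  0.5837]
[[ 0.9374  0.3483  0.0003]
 [ 0.3483 -0.9374 -0.0008]
 [-0.      0.0008 -1.    ]]
side caddy_bar 0.87 [243. 208.] 519 [[0.511, -0.225, 0.083], [0.55, -0.156, 0.121], [0.585, -0.109, 0.286]]
side caddy_bar 0.38 [213. 258.] 291 [[0.612, 0.008, -0.0], [0.629, 0.03, 0.05], [0.654, 0.038, 0.091]]
side fork 0.53 [198. 231.] 278 [[0.59, -0.14, 0.006], [0.633, 0.156, 0.259], [0.717, 0.193, 0.29]]
side parking_seat 0.72 [209. 135.] 2697 [[0.561, -0.208, 0.008], [0.662, -0.14, 0.437], [0.708, -0.095, 0.497]]
side caddy_grip 0.74 [243. 204.] 635 [[0.512, -0.237, -0.002], [0.552, -0.163, 0.118], [0.599, -0.109, 0.285]]
0.58 9 y [0.109 0.111 0.112 0.114 0.18  0.182 0.183 0.185 0.186] z 0.261
0.59 26 y [0.108 0.112 0.113 0.181 0.183 0.185 0.187] z 0.254
0.6 17 y [0.108 0.11  0.113 0.113 0.181 0.182 0.184 0.186 0.187] z 0.248
0.61 27 y [0.106 0.111 0.114 0.116 0.182 0.184 0.185] z 0.25
0.62 22 y [0.107 0.111 0.112 0.114 0.182 0.183 0.186 0.188] z 0.259
0.63 106 y [0.102 0.118 0.139 0.152 0.162 0.182 0.194] z 
[... 1310 characters left out ...]
79 0.181 0.184] z 0.261
0.63 141 y [0.097 0.118 0.136 0.147 0.159 0.175 0.191] z 0.263
0.64 102 y [0.097 0.112 0.129 0.138 0.149 0.169] z 0.267
0.65 36 y [0.13  0.132 0.139 0.142 0.147 0.153] z 0.288
0.66 31 y [0.138 0.138 0.14  0.142 0.145 0.148 0.152] z 0.286
0.67 29 y [0.138 0.139 0.14  0.141 0.143 0.146 0.148 0.152] z 0.285
0.68 34 y [0.136 0.139 0.139 0.141 0.143 0.147 0.15 ] z 0.282
0.69 40 y [0.134 0.136 0.139 0.141 0.142 0.146 0.152] z 0.279
0.7 41 y [0.135 0.137 0.139 0.14  0.142 0.145 0.15 ] z 0.275
0.71 38 y [0.135 0.138 0.14  0.142 0.143 0.148 0.154] z 0.263
0.72 34 y [0.136 0.138 0.14  0.141 0.144 0.146 0.15 ] z 0.275
0.73 38 y [0.136 0.139 0.141 0.141 0.144 0.148 0.152] z 0.267
```

play_rows([
  [0.11,0.16,0],
  [0.11,0.16,0],
  [0.11,0.16,0],
  [0.11,0.16,0],
  [0.11,0.16,0],
  [0.11,0.16,0],
  [0.11,0.16,0],
  [0.11,0.16,0],
  [0.11,0.16,0],
  [0.11,0.16,0],
  [0.11,0.16,0],
  [0.11,0.16,0],
], turn=[-0.3,-0.3,-0.3,-0.3,-0.3,-0.3,-0.3,-0.3,-0.3,-0.3,-0.3,-0.1])

```text
time: 3.23
eef_pos: [0.517, -0.2938, 0.5809]
tcp_rot: [-0.0, 1.0, -0.001, -0.0]
force: [0.2, -0.7, -0.3]
gripper_width: 1.0
grip_force: 0.0
```

play_rows([
  [0.11,0.16,0],
  [0.11,0.16,0],
  [0.11,0.16,0],
  [0.11,0.16,0],
  [0.11,0.16,0],
  [0.11,0.16,0],
  [0.11,0.16,0],
  [0.11,0.16,0],
  [0.11,0.16,0],
], turn=[0,0,0,0,0,0,0,0,0])

```text
time: 3.98
eef_pos: [0.7151, -0.006, 0.5807]
tcp_rot: [0.0, 1.0, -0.0, -0.0]
force: [-0.1, -1.0, -0.0]
gripper_width: 1.004
grip_force: 0.0
```

play_rows([
  [0,0,0.2],
  [0,0,0.2],
  [0,0,0.2],
  [0,0,0.2],
  [0,0,0.2],
], turn=[0,0,0,0,0])

```text
time: 4.4
eef_pos: [0.6897, -0.0093, 0.6746]
tcp_rot: [-0.0, 0.999, -0.003, 0.046]
force: [-0.4, -0.2, 0.8]
gripper_width: 1.0
grip_force: 0.0
```

```bash
cat > st.py <<'E'
from h import *
np.set_printoptions(precision=4,suppress=True)
o=get_obs();M=R.from_quat(np.roll(o["tcp_rot"],-1)).as_matrix()
print(o["time"],o["joint_positions"],o["eef_pos"],"F",o["force"],"tilt",np.degrees(np.arccos(-M[2,2])).round(2),"zaxis",M[:,2],"yaxis",M[:,1],"grasp",o["eef_pos"]-.019*M[:,2])
E
python3 st.py
```

```text
4.4 [-0.2069  0.3891  0.2781  0.8108 -0.1131  1.8616 -1.5671] [ 0.6897 -0.0093  0.6746] F [-0.4176 -0.2343  0.8403] tilt 5.24 zaxis [ 0.0913 -0.0002 -0.9958] yaxis [-0.0053 -1.     -0.0003] grasp [ 0.688  -0.0093  0.6936]
```

The tilt does develop at the wrist limit, and in the direction I want: the fingers lean forward, along +x. I'll push further.

play_rows([
  [0.1,0,0.17],
  [0.1,0,0.17],
  [0.1,0,0.17],
  [0.1,0,0.17],
  [0.1,0,0.17],
], turn=[0,0,0,0,0])

```text
time: 4.82
eef_pos: [0.7478, -0.0096, 0.7344]
tcp_rot: [-0.0, 0.992, -0.003, 0.125]
force: [0.3, 0.5, 1.5]
gripper_width: 1.001
grip_force: 0.0
```

```bash
python3 st.py
```

```text
4.8167 [-0.1801  0.4419  0.2887  0.5992 -0.1445  1.8616 -1.5694] [ 0.7478 -0.0096  0.7344] F [0.289  0.5072 1.5071] tilt 14.35 zaxis [ 0.2479 -0.0003 -0.9688] yaxis [-0.006  -1.     -0.0013] grasp [ 0.7431 -0.0096  0.7528]
```

play_rows([
  [0,0,-0.2],
  [0,0,-0.2],
  [0,0,-0.2],
], turn=[0,0,0])

```text
time: 5.07
eef_pos: [0.7477, -0.0095, 0.6134]
tcp_rot: [0.0, 0.992, -0.003, 0.125]
force: [0.4, -0.4, -0.4]
gripper_width: 1.001
grip_force: 0.0
```

```bash
python3 st.py
```

```text
5.0667 [-0.2336  0.3461  0.2772  1.0455 -0.0963  1.5099 -1.5666] [ 0.7477 -0.0095  0.6134] F [ 0.3514 -0.3564 -0.3772] tilt 14.41 zaxis [ 0.2489 -0.0009 -0.9685] yaxis [-0.0055 -1.     -0.0005] grasp [ 0.7429 -0.0095  0.6318]
```

The tilt stays after coming down. I'll push up and out until it reaches about 33°.

play_rows([
  [0,0,0.2],
  [0,0,0.2],
  [0,0,0.2],
  [0.08,0,0.18],
  [0.08,0,0.18],
  [0.08,0,0.18],
  [0.08,0,0.18],
  [0.08,0,0.18],
  [0.08,0,0.18],
  [0.08,0,0.18],
  [0.08,0,0.18],
], turn=[0,0,0,0,0,0,0,0,0,0,0])

```text
time: 5.98
eef_pos: [0.7942, -0.0089, 0.8403]
tcp_rot: [0.0, 0.969, -0.003, 0.246]
force: [0.1, 0.4, -0.3]
gripper_width: 0.999
grip_force: 0.0
```

```bash
python3 st.py
```

```text
5.9833 [-0.1591  0.4938  0.3931  0.3043 -0.2603  1.8617 -1.5734] [ 0.7942 -0.0089  0.8403] F [ 0.0682  0.3804 -0.3135] tilt 28.48 zaxis [ 0.4768 -0.0021 -0.879 ] yaxis [-0.0067 -1.     -0.0012] grasp [ 0.7851 -0.0089  0.857 ]
```

play_rows([
  [0.08,0,0.18],
  [0.08,0,0.18],
  [0.08,0,0.18],
], turn=[0,0,0])

```text
time: 6.23
eef_pos: [0.8058, -0.0086, 0.8771]
tcp_rot: [0.0, 0.958, -0.003, 0.288]
force: [0.3, -0.1, -0.4]
gripper_width: 1.002
grip_force: 0.0
```

```bash
python3 st.py; python3 - <<'E'
from h import *
np.set_printoptions(precision=4,suppress=True)
F={c:grab_frame(c) for c in("side","top")}
box=dict(grip=(.5,.62,-.2,-.14,.25,.3),bar=(.5,.6,-.245,-.1,.215,.25),board=(.45,.8,-.3,0,.41,.47),tray=(.47,.62,-.26,-.08,.07,.135),fork=(.62,.645,.09,.2,.235,.3))
for c in F:
    X,u,v=cloud(F[c])
    for k,b in box.items():
        m=(X[:,0]>b[0])&(X[:,0]<b[1])&(X[:,1]>b[2])&(X[:,1]<b[3])&(X[:,2]>b[4])&(X[:,2]<b[5]);Y=X[m]
        if len(Y)<5: continue
        r=cv2.minAreaRect(Y[:,:2].astype(np.float32));w=np.linalg.svd(Y[:,:2]-Y[:,:2].mean(0),full_matrices=False)[2][0]
        print(c,k,len(Y),"rect",np.round(r[0],4),np.round(r[1],4),round(r[2],1),"z",np.percentile(Y[:,2],[5,50,95]).round(3),"axis",np.degrees(np.arctan2(w[1],w[0])).round(1),"mean",Y.mean(0))
    a=F[c]["color"];u0,v0=proj(F[c],(.55,-.175,.25));u0=int(u0);v0=int(v0)
    cv2.imwrite(f"pics/{c}1.png",cv2.resize(a[v0-40:v0+40,u0-50:u0+50],None,fx=4,fy=4,interpolation=2)[:,:,::-1])
    u0,v0=proj(F[c],(.6,.144,.25));u0=int(u0);v0=int(v0)
    cv2.imwrite(f"pics/{c}1f.png",cv2.resize(a[v0-40:v0+40,u0-50:u0+50],None,fx=4,fy=4,interpolation=2)[:,:,::-1])
    print(c,"z0",u0-50,v0-40,"grip proj",proj(F[c],(.5475,-.176,.267)))
ims=[[cv2.imread(f"pics/{c}1{s}.png") for s in("","f")] for c in("side","top")]
cv2.imwrite("pics/m1.png",cv2.vconcat([cv2.hconcat(r)[:300] for r in ims]))
E
```

```text
6.2333 [-0.1453  0.5193  0.4988  0.1935 -0.3765  1.8617 -1.5771] [ 0.8058 -0.0086  0.8771] F [ 0.2923 -0.0634 -0.3893] tilt 33.52 zaxis [ 0.5523 -0.0025 -0.8336] yaxis [-0.0066 -1.     -0.0013] grasp [ 0.7953 -0.0085  0.8929]
side grip 154 rect [ 0.5592 -0.1696] [0.0478 0.0181] 8.9 z [0.253 0.272 0.287] axis -171.1 mean [ 0.558  -0.1687  0.2715]
side bar 186 rect [ 0.5663 -0.164 ] [0.0629 0.1156] 8.5 z [0.218 0.228 0.246] axis 112.8 mean [ 0.5685 -0.1527  0.2287]
side board 959 rect [ 0.6328 -0.1606] [0.1677 0.1356] 8.0 z [0.439 0.449 0.462] axis -160.9 mean [ 0.6262 -0.1385  0.4494]
side tray 454 rect [ 0.5568 -0.1697] [0.084  0.1276] 8.2 z [0.084 0.105 0.129] axis 80.4 mean [ 0.5513 -0.1485  0.1049]
side fork 213 rect [0.6327 0.1466] [0.0982 0.0245] 89.8 z [0.25  0.261 0.291] axis 88.7 mean [0.635  0.1532 0.2666]
side z0 159 193 grip proj (np.float64(245.72657514103787), np.float64(170.1836306953562))
top grip 72 rect [ 0.5484 -0.1759] [0.0282 0.0141] 8.7 z [0.258 0.286 0.292] axis -170.3 mean [ 0.5475 -0.1747  0.2826]
top bar 199 rect [ 0.5507 -0.1751] [0.0286 0.128 ] 8.4 z [0.221 0.228 0.233] axis -81.4 mean [ 0.5549 -0.1731  0.2276]
top board 2906 rect [ 0.6323 -0.165 ] [0.1675 0.1321] 8.6 z [0.447 0.45  0.454] axis -168.6 mean [ 0.6225 -0.1628  0.4506]
top tray 469 rect [ 0.5437 -0.1742] [0.1257 0.0831] 87.0 z [0.083 0.09  0.123] axis -92.1 mean [ 0.534  -0.1722  0.0963]
top z0 125 115 grip proj (np.float64(297.5783355680954), np.float64(175.1666328123425))
```

View pics/m1.png

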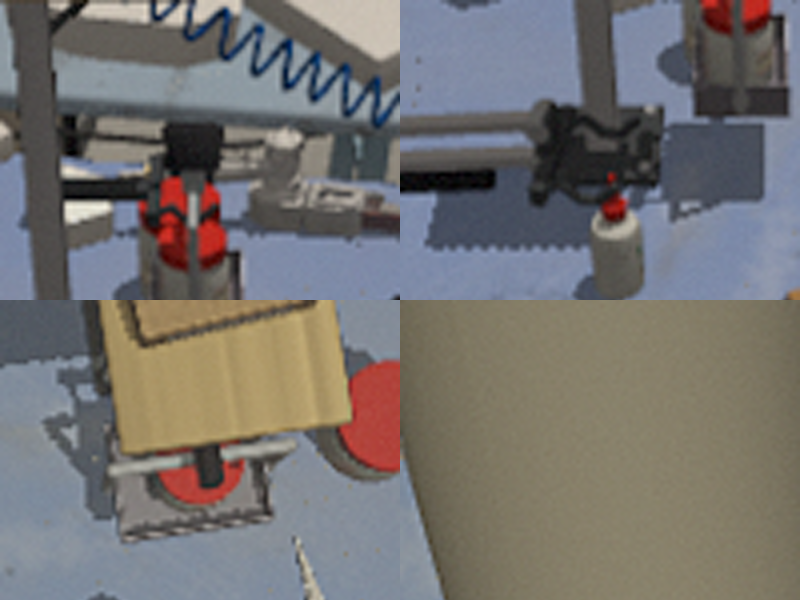

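The board and caddy yaw comes out at about 8.6°. The bar is near (0.557, -0.174, 0.225) and the grip centre at z 0.267, which agrees with the given 225 mm seat height and the 48 mm grip length. The crop shows the grip just in front of the board edge, at about (297,176) in the top picture.

play_rows([
  [-0.132,-0.073,-0.115],
  [-0.132,-0.073,-0.115],
  [-0.132,-0.073,-0.115],
  [-0.132,-0.073,-0.115],
  [-0.132,-0.073,-0.115],
  [-0.132,-0.073,-0.115],
  [-0.132,-0.073,-0.115],
  [-0.132,-0.073,-0.115],
  [-0.132,-0.073,-0.115],
  [-0.132,-0.073,-0.115],
  [-0.132,-0.073,-0.115],
  [-0.132,-0.073,-0.115],
], turn=[0.123,0.123,0.123,0.123,0.123,0.123,0.123,0.123,0.123,0.123,0.123,0.123])

```text
time: 7.33
eef_pos: [0.5181, -0.1645, 0.6276]
tcp_rot: [-0.019, 0.955, 0.065, 0.287]
force: [0.6, -0.6, 0.2]
gripper_width: 0.998
grip_force: 0.0
```

play_rows([
  [0,0,-0.18],
  [0,0,-0.18],
  [0,0,-0.18],
  [0,0,-0.18],
  [0,0,-0.18],
  [0,0,-0.18],
  [0,0,-0.18],
  [0,0,0],
], turn=[0,0,0,0,0,0,0,0])

```text
time: 8.0
eef_pos: [0.5162, -0.1622, 0.3706]
tcp_rot: [-0.02, 0.957, 0.065, 0.283]
force: [-1.2, 1.1, -0.5]
gripper_width: 0.998
grip_force: 0.0
```

```bash
python3 st.py; python3 - <<'E'
from h import *
f=grab_frame("side");g=grab_frame("top")
a=f["color"][90:290,150:350];b=g["color"][100:300,210:410]
cv2.imwrite("pics/m2.png",cv2.resize(cv2.hconcat([a,b]),None,fx=2,fy=2,interpolation=2)[:,:,::-1])
E
```

```text
8.0 [-0.5345 -0.0853  0.8847  2.1988 -0.4116  0.5212 -0.7602] [ 0.5162 -0.1622  0.3706] F [-1.1817  1.1295 -0.4946] tilt 32.96 zaxis [ 0.5388  0.0757 -0.839 ] yaxis [ 0.136  -0.9907 -0.002 ] grasp [ 0.5059 -0.1637  0.3865]
```

View pics/m2.png

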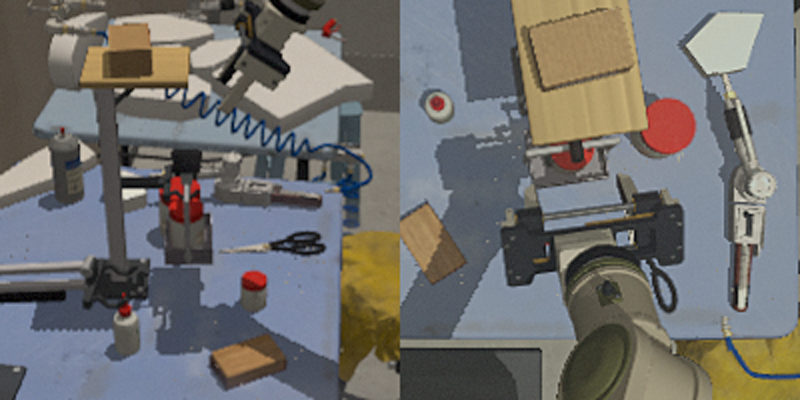

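The hand is in front of the board, tilted 33° and clear of everything, with the caddy below and ahead of it. Now the approach.

play_rows([
  [0.039,-0.009,-0.096],
  [0.039,-0.009,-0.096],
  [0.039,-0.009,-0.096],
  [0.039,-0.009,-0.096],
  [0.039,-0.009,-0.096],
  [0.039,-0.009,-0.096],
  [0,0,0],
  [0,0,0],
], turn=[0.13,0,0,0,0,0,0,0])

```text
time: 8.77
eef_pos: [0.5553, -0.1744, 0.2928]
tcp_rot: [-0.022, 0.956, 0.069, 0.285]
force: [0.6, -0.1, 0.3]
gripper_width: 1.0
grip_force: 0.0
```

```bash
python3 st.py; python3 - <<'E'
from h import *
f=grab_frame("side");g=grab_frame("top")
print([ (d["at"],d["confidence"]) for c in("side","top") for d in place_of(c,"caddy_grip")[:1]])
a=f["color"][130:230,190:290];b=g["color"][130:230,250:350]
cv2.imwrite("pics/m3.png",cv2.resize(cv2.hconcat([a,b]),None,fx=4,fy=4,interpolation=2)[:,:,::-1])
E
```

```text
8.7667 [-0.1954  0.1611  0.6888  2.2487 -1.0417  0.4928 -0.0888] [ 0.5553 -0.1744  0.2928] F [ 0.5587 -0.0704  0.2855] tilt 33.17 zaxis [ 0.5411  0.0809 -0.8371] yaxis [ 0.1447 -0.9895 -0.0021] grasp [ 0.545  -0.1759  0.3087]
[([299.4, 172.5], 0.58)]
```

View pics/m3.png

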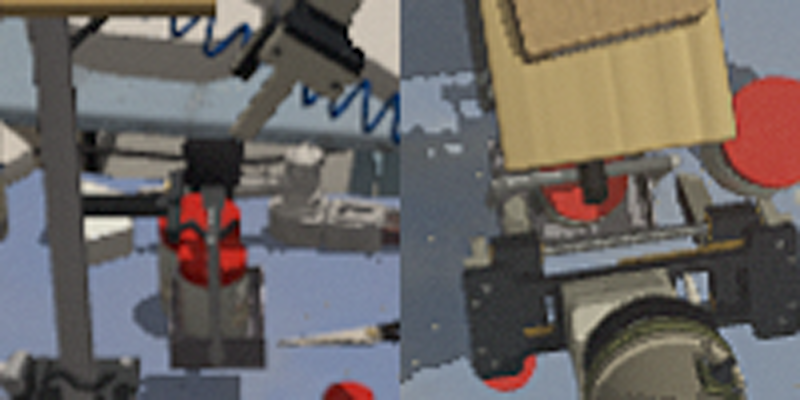

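play_rows([
  [0.01,0.002,-0.047],
  [0.01,0.002,-0.047],
  [0.01,0.002,-0.047],
  [0.01,0.002,-0.047],
  [0,0,0],
], turn=[0,0,0,0,0])

```text
time: 9.38
eef_pos: [0.5608, -0.171, 0.2596]
tcp_rot: [-0.022, 0.957, 0.071, 0.282]
force: [-0.1, -0.9, -0.9]
gripper_width: 1.0
grip_force: 0.0
```

```bash
python3 st.py
```

```text
9.3833 [ 0.3257  0.1969  0.059   2.2584 -1.0365  0.3394 -0.1082] [ 0.5608 -0.171   0.2596] F [-0.0634 -0.8518 -0.8522] tilt 32.86 zaxis [ 0.5363  0.0822 -0.84  ] yaxis [ 0.1478 -0.989  -0.0024] grasp [ 0.5506 -0.1725  0.2756]
```

play_rows([
  [0.012,-0.01,-0.023],
  [0,0,0],
], turn=[0,0])

```text
time: 9.55
eef_pos: [0.5634, -0.1749, 0.2556]
tcp_rot: [-0.021, 0.957, 0.07, 0.282]
force: [-0.1, 0.3, 0.4]
gripper_width: 1.0
grip_force: 0.0
```

```bash
python3 st.py
```

```text
9.55 [ 0.3736  0.2082  0.0068  2.2547 -1.0364  0.3238 -0.1053] [ 0.5634 -0.1749  0.2556] F [-0.0953  0.2667  0.4078] tilt 32.85 zaxis [ 0.5367  0.0791 -0.8401] yaxis [ 0.1452 -0.9894 -0.0004] grasp [ 0.5532 -0.1764  0.2715]
```

play_rows([
  [0,0,0],
  [0,0,0],
  [0,0,0],
  [0,0,0],
  [0,0,0],
  [0,0,0],
  [0,0,0],
  [0,0,0],
], turn=[0,0,0,0,0,0,0,0], hand=1)

```text
time: 10.22
eef_pos: [0.5632, -0.1742, 0.2555]
tcp_rot: [-0.021, 0.957, 0.07, 0.282]
force: [0.2, 0.6, -0.5]
gripper_width: 0.475
grip_force: 0.0
```

```bash
python3 st.py
```

```text
10.2167 [ 0.3764  0.2081  0.0025  2.2553 -1.0367  0.323  -0.1051] [ 0.5632 -0.1742  0.2555] F [ 0.1834  0.5542 -0.5103] tilt 32.86 zaxis [ 0.5367  0.0799 -0.84  ] yaxis [ 0.146  -0.9893 -0.0008] grasp [ 0.5531 -0.1757  0.2715]
```

play_rows([
  [0,0,0],
  [0,0,0],
  [0,0,0],
  [0,0,0],
  [0,0,0],
  [0,0,0],
  [0,0,0],
  [0,0,0],
  [0,0,0],
], turn=[0,0,0,0,0,0,0,0,0])

```text
time: 10.97
eef_pos: [0.5633, -0.1746, 0.2556]
tcp_rot: [-0.021, 0.957, 0.07, 0.282]
force: [-0.3, -1.4, 0.0]
gripper_width: 0.137
grip_force: 30.0
```

```bash
python3 st.py
```

```text
10.9667 [ 0.3767  0.2081  0.0025  2.2552 -1.0367  0.3226 -0.1051] [ 0.5633 -0.1746  0.2556] F [-0.2776 -1.4037  0.0449] tilt 32.87 zaxis [ 0.537   0.0793 -0.8399] yaxis [ 0.1456 -0.9893 -0.0004] grasp [ 0.5531 -0.1761  0.2715]
```

play_rows([
  [0,0,0.02],
  [0,0,0.025],
  [0,0,0.025],
  [0,0,0.025],
  [0,0,0.01],
  [0,0,0],
  [0,0,0],
], turn=[0,0,0,0,0,0,0])

```text
time: 11.55
eef_pos: [0.5629, -0.1735, 0.276]
tcp_rot: [-0.022, 0.957, 0.071, 0.282]
force: [0.8, -0.4, -6.1]
gripper_width: 0.14
grip_force: 30.0
```

```bash
python3 st.py; python3 - <<'E'
from h import *
f=grab_frame("side")
a=f["color"][130:230,190:290]
cv2.imwrite("pics/m4.png",cv2.resize(a,None,fx=4,fy=4,interpolation=2)[:,:,::-1])
E
```

```text
11.55 [ 0.3274  0.1758  0.0592  2.2308 -0.9222  0.366  -0.2273] [ 0.5629 -0.1735  0.276 ] F [ 0.8052 -0.3928 -6.1376] tilt 32.82 zaxis [ 0.5359  0.0809 -0.8404] yaxis [ 0.147  -0.9891 -0.0015] grasp [ 0.5527 -0.1751  0.292 ]
```

View pics/m4.png

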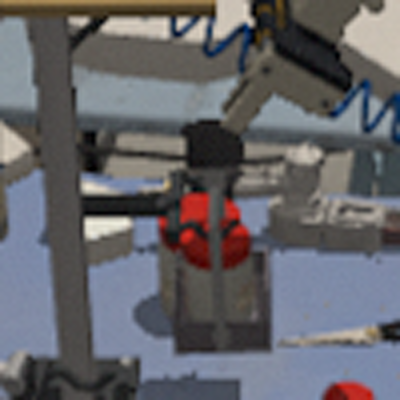

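It weighs about 6.1 N, so the fork should sink about 67 mm, to roughly 0.188 m. The side view shows the caddy raised and hanging level with the jar upright. Next I draw it out forward.

play_rows([
  [-0.03,-0.004,0],
  [-0.05,-0.007,0],
  [-0.06,-0.009,0],
  [-0.06,-0.009,0],
  [-0.06,-0.009,0],
  [-0.06,-0.009,0],
  [-0.04,-0.006,0],
  [-0.02,-0.002,0],
  [0,0,0],
  [0,0,0],
], turn=[0,0,0,0,0,0,0,0,0,0])

```text
time: 12.43
eef_pos: [0.4875, -0.1854, 0.2768]
tcp_rot: [-0.021, 0.957, 0.07, 0.282]
force: [0.8, 0.4, -5.8]
gripper_width: 0.14
grip_force: 30.0
```

```bash
python3 st.py
```

```text
12.4333 [ 0.443   0.0963  0.05    2.3315 -0.9816  0.4059 -0.0738] [ 0.4875 -0.1854  0.2768] F [ 0.8173  0.3914 -5.8155] tilt 32.9 zaxis [ 0.5373  0.0795 -0.8396] yaxis [ 0.1457 -0.9893 -0.0004] grasp [ 0.4773 -0.1869  0.2928]
```

play_rows([
  [0,0,0.03],
  [0,0,0.06],
  [0,0,0.07],
  [0,0,0.07],
  [0,0,0.07],
  [0,0,0.06],
  [0,0,0.04],
  [0,0,0.02],
  [0,0,0],
], turn=[0,0,0,0,0,0,0,0,0])

```text
time: 13.18
eef_pos: [0.488, -0.185, 0.3614]
tcp_rot: [-0.021, 0.956, 0.071, 0.283]
force: [-0.3, -0.2, -5.6]
gripper_width: 0.138
grip_force: 30.0
```

play_rows([
  [0.01,0.04,0],
  [0.01,0.08,0],
  [0.01,0.1,0],
  [0.01,0.1,0],
  [0.01,0.1,0],
  [0.01,0.1,0],
  [0.01,0.1,0],
  [0.01,0.1,0],
  [0.01,0.1,0],
  [0.01,0.1,0],
  [0.01,0.1,0],
  [0.01,0.1,0],
], turn=[0,-0.1,-0.1,-0.1,-0.1,-0.1,-0.1,-0.1,-0.1,-0.1,-0.1,-0.1])

```text
time: 14.18
eef_pos: [0.5105, 0.0401, 0.3594]
tcp_rot: [-0.005, 0.959, 0.015, 0.282]
force: [0.1, -0.5, -6.9]
gripper_width: 0.137
grip_force: 30.0
```

play_rows([
  [0.01,0.1,0],
  [0.01,0.1,0],
  [0.01,0.1,0],
  [0.01,0.08,0],
  [0.01,0.06,0],
  [0,0.03,0],
  [0,0,0],
  [0,0,0],
], turn=[-0.1,-0.05,0,0,0,0,0,0])

```text
time: 14.85
eef_pos: [0.5207, 0.133, 0.3595]
tcp_rot: [-0.003, 0.959, 0.008, 0.282]
force: [0.4, -0.4, -6.4]
gripper_width: 0.138
grip_force: 30.0
```

```bash
python3 st.py; python3 - <<'E'
from h import *
np.set_printoptions(precision=4,suppress=True)
o=get_obs();p=o["eef_pos"];print(p)
F={c:grab_frame(c) for c in("side","top")}
for c in F:
    X,u,v=cloud(F[c])
    m=(X[:,2]>.23)&(X[:,2]<.29)&(X[:,1]>.085)&(X[:,1]<.205)&(X[:,0]>.57)&(X[:,0]<.66);Y=X[m]
    for x in np.arange(.575,.66,.01):
        q=Y[abs(Y[:,0]-x)<.005]
        if len(q):print(c,round(x,3),len(q),"y",np.sort(q[:,1])[::max(1,len(q)//6)].round(3),"z",np.median(q[:,2]).round(3))
    for n in("caddy_bar","caddy_grip","fork_seat"):
        for d in place_of(c,n)[:1]:print(c,n,np.round(d["at"],1),round(d["confidence"],2),pt(F[c],d["at"]))
    # caddy bar: points near expected height
    m=(abs(X[:,2]-(p[2]-.0306))<.02)&(abs(X[:,1]-p[1])<.075)&(abs(X[:,0]-p[0])<.05);Y=X[m]
    if len(Y)>5: print(c,"bar pts",len(Y),np.percentile(Y,[2,50,98],axis=0).tolist())
a=F["side"]["color"][140:290,150:330];b=F["top"]["color"][110:260,110:290]
cv2.imwrite("pics/m5.png",cv2.resize(cv2.hconcat([a,b]),None,fx=2.2,fy=2.2,interpolation=2)[:,:,::-1])
E
```

```text
14.85 [ 0.3106 -0.0016 -0.8335  2.1843  0.5587  0.5133 -2.5073] [0.5207 0.133  0.3595] F [ 0.3975 -0.3811 -6.3944] tilt 32.74 zaxis [ 0.5407  0.0101 -0.8412] yaxis [ 0.0164 -0.9999 -0.0014] grasp [0.5104 0.1328 0.3755]
[0.5207 0.133  0.3595]
side 0.585 22 y [0.109 0.11  0.113 0.18  0.181 0.183 0.185 0.185] z 0.259
side 0.595 18 y [0.108 0.113 0.114 0.183 0.185 0.185] z 0.25
side 0.605 21 y [0.105 0.11  0.112 0.114 0.181 0.184 0.185] z 0.247
side 0.615 28 y [0.109 0.111 0.112 0.115 0.182 0.184 0.186] z 0.254
side 0.625 22 y [0.109 0.111 0.112 0.116 0.181 0.183 0.186 0.19 ] z 0.258
side 0.635 142 y [0.1   0.128 0.143 0.156 0.161 0.183 0.194] z 0.261
side 0.645 46 y [0.099 0.15  0.158 0.16  0.161 0.162 0.19 ] z 0.262
side 0.655 34 y [0.134 0.144 0.148 0.151 0.152 0.153 0.156] z 0.279
side caddy_bar [238.9 212.5] 0.82 [0.5141 0.1417 0.3314]
side caddy_grip [237.1 199.8] 0.83 [0.5178 0.1427 0.3743]
side fork_seat [210.4 230.8] 0.52 [ 0.6784 -0.1383  0.0115]
side bar pts 127 [[0.503268225590106, 0.13577874098635537, 0.3122139224246808], [0.5115715956532189, 0.15357327737278306, 0.329936044
[... 271 characters left out ...]
51
top 0.615 25 y [0.104 0.106 0.109 0.177 0.179 0.181 0.184] z 0.259
top 0.625 63 y [0.104 0.11  0.142 0.156 0.17  0.179 0.189] z 0.26
top 0.635 121 y [0.096 0.11  0.122 0.132 0.165 0.179 0.192] z 0.263
top 0.645 24 y [0.096 0.129 0.13  0.132 0.139 0.155] z 0.286
top 0.655 24 y [0.137 0.138 0.14  0.143 0.145 0.148] z 0.285
top caddy_bar [175.1 191.8] 0.7 [0.4974 0.1151 0.4119]
top caddy_grip [174.  186.7] 0.67 [0.5104 0.1226 0.3853]
top fork_seat [176.3 159.1] 0.61 [ 0.6176  0.1858 -0.0002]
top bar pts 166 [[0.5057705684472518, 0.0697350359471195, 0.31481626517005357], [0.512090906626496, 0.11758693208635464, 0.331547406995455], [0.5162941124770949, 0.19362154533459044, 0.3416398774819511]]
```

View pics/m5.png

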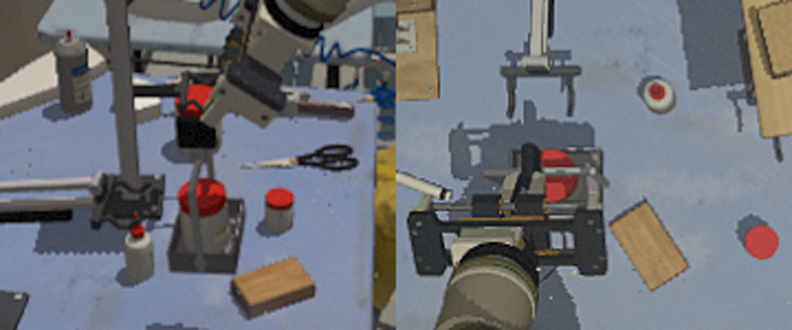

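The caddy hangs level in front of the fork, at about (237,205) px in the side view. The fork is at about (176,150) in the top view, and the oil bottle and block have not moved. Now I move it over the seat.

play_rows([
  [0.02,0.005,0],
  [0.04,0.005,0],
  [0.05,0.01,0],
  [0.05,0.01,0],
  [0.05,0.01,0],
  [0.05,0.01,0],
  [0.05,0.01,0],
], turn=[0,0,0,0,0,0,0])

```text
time: 15.83
eef_pos: [0.5847, 0.145, 0.3603]
tcp_rot: [-0.003, 0.959, 0.007, 0.283]
force: [-0.1, -0.2, -6.4]
gripper_width: 0.139
grip_force: 30.0
```

```bash
python3 st.py
```

```text
15.8333 [ 0.2195  0.1139 -0.7763  2.0855  0.6935  0.5666 -2.6065] [0.5847 0.145  0.3603] F [-0.1412 -0.2179 -6.3878] tilt 32.85 zaxis [ 0.5424  0.0095 -0.8401] yaxis [ 0.0155 -0.9999 -0.0013] grasp [0.5744 0.1448 0.3763]
```

play_rows([
  [0.03,0,0],
  [0.04,0,0],
  [0.04,0,0],
  [0.02,0,0],
  [0,0,0],
  [0,0,0],
], turn=[0,0,0,0,0,0])

```text
time: 16.33
eef_pos: [0.6092, 0.1447, 0.3603]
tcp_rot: [-0.003, 0.959, 0.007, 0.283]
force: [-0.4, 0.7, -6.1]
gripper_width: 0.141
grip_force: 30.0
```

```bash
python3 st.py; python3 - <<'E'
from h import *
np.set_printoptions(precision=4,suppress=True)
p=get_obs()["eef_pos"]
F={c:grab_frame(c) for c in("side","top")}
for c in F:
    X,u,v=cloud(F[c])
    m=(abs(X[:,2]-(p[2]-.0306))<.012)&(abs(X[:,1]-p[1])<.075)&(abs(X[:,0]-p[0])<.03);Y=X[m]
    for s in np.arange(p[1]-.07,p[1]+.071,.02):
        q=Y[abs(Y[:,1]-s)<.01]
        if len(q):print(c,s.round(3),len(q),np.median(q,axis=0))
    m=(X[:,2]>.23)&(X[:,2]<.29)&(X[:,1]>.085)&(X[:,1]<.205)&(X[:,0]>.57)&(X[:,0]<.66);Y=X[m]
    for x in np.arange(.575,.65,.01):
        q=Y[abs(Y[:,0]-x)<.005]
        if len(q):print(c,round(x,3),len(q),"y",np.sort(q[:,1])[::max(1,len(q)//6)].round(3),"z",np.median(q[:,2]).round(3))
E
```

```text
16.3333 [ 0.2069  0.1519 -0.7594  2.0471  0.7174  0.5797 -2.6058] [0.6092 0.1447 0.3603] F [-0.385   0.7495 -6.1146] tilt 32.85 zaxis [ 0.5423  0.0092 -0.8401] yaxis [ 0.0156 -0.9999 -0.0009] grasp [0.5989 0.1446 0.3763]
side 0.135 1 [0.5933 0.1433 0.3393]
side 0.155 39 [0.5996 0.1532 0.3329]
side 0.175 18 [0.5997 0.177  0.3312]
side 0.195 18 [0.5996 0.1927 0.3308]
side 0.215 19 [0.5973 0.2099 0.3269]
side 0.575 89 y [0.12  0.143 0.153 0.158 0.162 0.165 0.168] z 0.26
side 0.585 94 y [0.107 0.137 0.154 0.167 0.17  0.173 0.184] z 0.268
side 0.595 110 y [0.087 0.092 0.131 0.155 0.171 0.174 0.204] z 0.27
side 0.605 58 y [0.087 0.092 0.126 0.136 0.147 0.159 0.175] z 0.271
side 0.615 36 y [0.115 0.132 0.148 0.168 0.181 0.184] z 0.262
side 0.625 33 y [0.136 0.15  0.157 0.161 0.164 0.182 0.184] z 0.262
side 0.635 124 y [0.099 0.135 0.15  0.159 0.166 0.185 0.194] z 0.263
side 0.645 41 y [0.106 0.158 0.159 0.161 0.161 0.163 0.189] z 0.267
top 0.075 11 [0.5989 0.0818 0.3292]
top 0.095 33 [0.599  0.0943 0.332 ]
top 0.115 32 [0.5999 0.1149 0.3325]
top 0.135 22 [0.6009 0.1313 0.3314]
top 0.175 6 [0.6014 0.1823 0.3308]
top 0.195 37 [0.5961 0.1956 0.3323]
top 0.215 6 [0.595  0.2067 0.3315]
top 0.575 28 y [0.118 0.121 0.123 0.125 0.129 0.133 0.138] z 0.271
top 0.585 18 y [0.086 0.109 0.115 0.123 0.13  0.139] z 0.272
top 0.595 70 y [0.103 0.111 0.115 0.123 0.131 0.138 0.144] z 0.272
top 0.605 23 y [0.103 0.106 0.11  0.113 0.12  0.129 0.137 0.144] z 0.27
top 0.615 52 y [0.104 0.118 0.126 0.134 0.142 0.148 0.181] z 0.271
top 0.625 61 y [0.104 0.11  0.134 0.139 0.146 0.181 0.191] z 0.265
top 0.635 96 y [0.096 0.106 0.116 0.128 0.135 0.181] z 0.264
top 0.645 23 y [0.097 0.104 0.129 0.13  0.131 0.137 0.145 0.152] z 0.284
```

play_rows([
  [0.01,0,-0.02],
  [0.005,0,-0.05],
  [0,0,-0.06],
  [0,0,-0.06],
  [0,0,-0.05],
  [0,0,-0.04],
  [0,0,-0.03],
  [0,0,-0.02],
  [0,0,0],
], turn=[0,0,0,0,0,0,0,0,0])

```text
time: 17.18
eef_pos: [0.6116, 0.1453, 0.297]
tcp_rot: [-0.002, 0.959, 0.008, 0.282]
force: [-0.0, -0.5, -5.4]
gripper_width: 0.139
grip_force: 30.0
```

```bash
python3 st.py; python3 - <<'E'
from h import *
f=grab_frame("side");g=grab_frame("top")
a=f["color"][160:270,150:270];b=g["color"][90:200,110:230]
cv2.imwrite("pics/m6.png",cv2.resize(cv2.hconcat([a,b]),None,fx=3.3,fy=3.3,interpolation=2)[:,:,::-1])
E
```

```text
17.1833 [-0.5208  0.1693  0.0637  2.1722  0.6995  0.3522 -2.6222] [0.6116 0.1453 0.297 ] F [-0.0388 -0.5067 -5.3606] tilt 32.79 zaxis [ 0.5415  0.0093 -0.8406] yaxis [ 0.0173 -0.9999  0.0001] grasp [0.6013 0.1452 0.313 ]
```

View pics/m6.png

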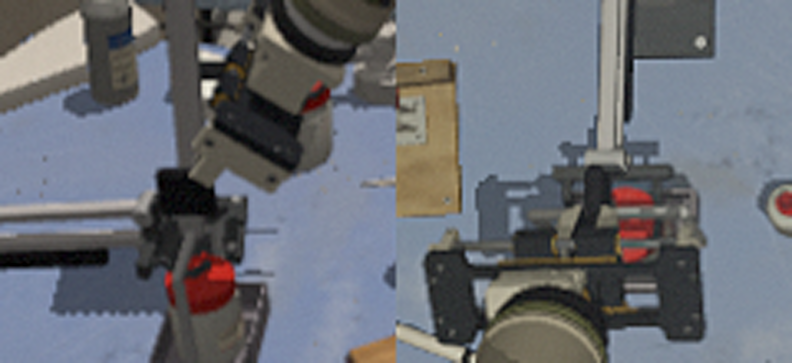

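The bar is just above the prongs and centred between them. I keep lowering slowly.

play_rows([
  [0,0,-0.015],
  [0,0,-0.015],
  [0,0,-0.015],
  [0,0,-0.015],
  [0,0,-0.015],
  [0,0,-0.015],
  [0,0,-0.015],
  [0,0,-0.015],
  [0,0,-0.01],
  [0,0,0],
], turn=[0,0,0,0,0,0,0,0,0,0])

```text
time: 18.12
eef_pos: [0.6124, 0.1446, 0.2716]
tcp_rot: [-0.003, 0.959, 0.007, 0.283]
force: [-0.2, -0.4, -4.3]
gripper_width: 0.136
grip_force: 30.0
```

```bash
python3 st.py
```

```text
18.1167 [-0.7179  0.2082  0.307   2.2171  0.6907  0.2515 -2.6212] [0.6124 0.1446 0.2716] F [-0.2371 -0.395  -4.3253] tilt 32.84 zaxis [ 0.5422  0.009  -0.8402] yaxis [ 0.0156 -0.9999 -0.0006] grasp [0.6021 0.1444 0.2876]
```

play_rows([
  [0,0,-0.015],
  [0,0,-0.015],
  [0,0,-0.015],
  [0,0,-0.015],
  [0,0,-0.015],
  [0,0,-0.015],
  [0,0,-0.01],
  [0,0,0],
], turn=[0,0,0,0,0,0,0,0])

```text
time: 18.78
eef_pos: [0.6121, 0.1448, 0.2511]
tcp_rot: [-0.002, 0.959, 0.008, 0.282]
force: [-1.0, -0.8, -2.7]
gripper_width: 0.138
grip_force: 30.0
```

```bash
python3 st.py
```

```text
18.7833 [-0.8169  0.2491  0.439   2.2487  0.6842  0.1728 -2.6204] [0.6121 0.1448 0.2511] F [-0.9561 -0.8304 -2.746 ] tilt 32.8 zaxis [ 0.5417  0.0087 -0.8405] yaxis [ 0.016  -0.9999  0.    ] grasp [0.6018 0.1447 0.2671]
```

play_rows([
  [0,0,-0.015],
  [0,0,-0.015],
  [0,0,-0.015],
  [0,0,-0.015],
  [0,0,-0.015],
  [0,0,0],
], turn=[0,0,0,0,0,0])

```text
time: 19.28
eef_pos: [0.6121, 0.1448, 0.236]
tcp_rot: [-0.002, 0.959, 0.008, 0.282]
force: [-0.8, -0.3, -1.2]
gripper_width: 0.141
grip_force: 30.0
```

```bash
python3 st.py
```

```text
19.2833 [-0.8662  0.2834  0.5125  2.2702  0.6796  0.1136 -2.6205] [0.6121 0.1448 0.236 ] F [-0.7975 -0.2689 -1.2036] tilt 32.8 zaxis [ 0.5417  0.0087 -0.8405] yaxis [ 0.0159 -0.9999 -0.    ] grasp [0.6018 0.1446 0.2519]
```

play_rows([
  [0,0,-0.01],
  [0,0,-0.01],
  [0,0,0],
], turn=[0,0,0])

```text
time: 19.53
eef_pos: [0.6125, 0.1448, 0.2333]
tcp_rot: [-0.002, 0.959, 0.007, 0.282]
force: [-1.0, -1.9, -1.3]
gripper_width: 0.139
grip_force: 30.0
```

```bash
python3 st.py
```

```text
19.5333 [-0.8663  0.2892  0.515   2.272   0.6853  0.1065 -2.6272] [0.6125 0.1448 0.2333] F [-0.9926 -1.9296 -1.2537] tilt 32.75 zaxis [ 0.5409  0.0085 -0.841 ] yaxis [ 0.0155 -0.9999 -0.0002] grasp [0.6022 0.1447 0.2493]
```

The load left on the hand is about 1.2 N, so it needs roughly 13 mm more, but joints 6 and 7 are at their limits. I'll test whether a tiny yaw relieves them.

play_rows([
  [0,0,0.005],
  [0,0,0],
  [0,0,0],
], turn=[0.15,0.15,0])

```text
time: 19.78
eef_pos: [0.6128, 0.1452, 0.2352]
tcp_rot: [-0.007, 0.959, 0.023, 0.282]
force: [-1.1, 1.0, -0.8]
gripper_width: 0.141
grip_force: 30.0
```

```bash
python3 st.py
```

```text
19.7833 [-0.803   0.2763  0.4478  2.2706  0.7229  0.1059 -2.6271] [0.6128 0.1452 0.2352] F [-1.0861  1.0028 -0.838 ] tilt 32.78 zaxis [ 0.5407  0.027  -0.8408] yaxis [ 0.0479 -0.9989 -0.0013] grasp [0.6025 0.1447 0.2512]
```

```bash
cat > fk.py <<'E'
import numpy as np, itertools
from scipy.spatial.transform import Rotation as R
from scipy.optimize import least_squares
# q, tcp, zaxis, yaxis
D=[([1.1204,.4657,.0347,.8808,-.0159,1.7945,-.0672],[.2522,-.6789,.5837],[.0003,-.0008,-1],[.3483,-.9374,.0008]),
([-.2069,.3891,.2781,.8108,-.1131,1.8616,-1.5671],[.6897,-.0093,.6746],[.0913,-.0002,-.9958],[-.0053,-1,-.0003]),
([-.1453,.5193,.4988,.1935,-.3765,1.8617,-1.5771],[.8058,-.0086,.8771],[.5523,-.0025,-.8336],[-.0066,-1,-.0013]),
([-.5345,-.0853,.8847,2.1988,-.4116,.5212,-.7602],[.5162,-.1622,.3706],[.5388,.0757,-.839],[.136,-.9907,-.002]),
([-.1954,.1611,.6888,2.2487,-1.0417,.4928,-.0888],[.5553,-.1744,.2928],[.5411,.0809,-.8371],[.1447,-.9895,-.0021]),
([.3767,.2081,.0025,2.2552,-1.0367,.3226,-.1051],[.5633,-.1746,.2556],[.537,.0793,-.8399],[.1456,-.9893,-.0004]),
([.443,.0963,.05,2.3315,-.9816,.4059,-.0738],[.4875,-.1854,.2768],[.5373,.0795,-.8396],[.1457,-.9893,-.0004]),
([.3106,-.0016,-.8335,2.1843,.5587,.5133,-2.5073],[.5207,.133,.3595],[.5407,.0101,-.8412],[.0164,-.9999,-.0014]),
([.2069,.1519,-.7594,2.0471,.7174,.5797,-2.6058],[.6092,.1447,.3603],[.5423,.0092,-.8401],[.0156,-.9999,-.0009]),
([-.5208,.1693,.0637,2.1722,.6995,.3522,-2.6222],[.6116,.1453,.297],[.5415,.0093,-.8406],[.0173,-.9999,.0001]),
([-.803,.2763,.4478,2.2706,.7229,.1059,-2.6271],[.6128,.1452,.2352],[.5407,.027,-.8408],[.0479,-.9989,-.0013])]
def fk(q,p,s):
    b,c,d1,L1,a1,L2,a2,L3,a3=p
    q=np.array(q)*s;T=R.from_euler('z',b);x=np.array([0,0,d1])
    T=T*R.from_euler('z',q[0])*R.from_euler('y',q[1]);x=x+T.apply([a1,0,L1])
    T=T*R.from_euler('z',q[2])*R.from_euler('y',q[3]);x=x+T.apply([a2,0,L2])
    T=T*R.from_euler('z',q[4])*R.from_euler('y',q[5]);x=x+T.apply([a3,0,L3])
    T=T*R.from_euler('z',q[6]+c)
    return x,T.as_matrix()
def res(p,s):
    r=[]
    for q,x,z,y in D:
        X,M=fk(q,p,s);r+=list(X-x)+list(M[:,2]-z)+list(M[:,1]-y)
    return np.array(r)
def fit():
    best=None
    for s in itertools.product((1,-1),repeat=4):
        sg=np.array([s[0],1,s[1],1,s[2],1,s[3]])
        for b0 in(0,-2,2):
            for c0 in(0,1.6,3.1,-1.6):
                f=least_squares(res,[b0,c0,.3,.4,0,.4,0,.2,0],args=(sg,),max_nfev=60)
                if best is None or f.cost<best[0]:best=(f.cost,f.x,sg)
    return best
if __name__=="__main__":
    c,p,s=fit();print(c,p.round(4),s);np.savez("fk.npz",p=p,s=s)
E
python3 fk.py
```

```text
0.009233212606635344 [-3.7100e-02 -4.7447e+00  3.1660e-01  6.2240e-01 -2.1000e-03  4.4420e-01
  5.3000e-03  3.8350e-01 -8.0000e-03] [-1  1 -1  1 -1  1 -1]
```

```bash
cat > ik.py <<'E'
from fk import *
z=np.load("fk.npz");p,s=z["p"],z["s"]
# add y offsets: refine quickly by printing residuals
for d in D:
    X,M=fk(d[0],p,s);print((1000*(X-d[1])).round(1),(M[:,2]-d[2]).round(3),(M[:,1]-d[3]).round(3))
lo=np.array([-2.57,-.35,-1.29,.11,-1.05,.11,-2.63])+.02;hi=np.array([2.57,1.97,1.29,2.56,4.19,1.86,2.63])-.02
def target(x,yaw,t=np.radians(32.8)):
    zc=np.array([np.sin(t)*np.cos(yaw),np.sin(t)*np.sin(yaw),-np.cos(t)]);yc=np.array([np.sin(yaw),-np.cos(yaw),0]);return np.array(x),zc,yc
def ik(T,q0):
    def r(q):
        X,M=fk(q,p,s);return np.r_[(X-T[0])*3,M[:,2]-T[1],M[:,1]-T[2],(q-q0)*1e-3]
    f=least_squares(r,np.clip(q0,lo,hi),bounds=(lo,hi));return f.x,np.abs(r(f.x)[:9]).max()
if __name__=="__main__":
    rng=np.random.default_rng(0)
    for name,T in(("final",target([.612,.145,.215],.016)),("above",target([.609,.145,.36],.016)),("front",target([.5,.145,.36],.016)),("mid",target([.5,-.02,.36],.1)),("start",target([.488,-.185,.36],.146))):
        S=[]
        for _ in range(60):
            q,e=ik(T,rng.uniform(lo,hi))
            if e<4e-3:S.append(q)
        S=np.array(S);print(name,len(S));
        if len(S): print(S[np.argsort(S[:,6])][::max(1,len(S)//9)].round(2))
E
python3 ik.py
```

```text
[25.7 14.6  0.2] [-0.  0.  0.] [-0.005 -0.002  0.   ]
[-2.3 27.3 -1.7] [-0.    -0.003 -0.   ] [-0.005  0.     0.003]
[ 5.6 20.3  3.7] [-0.001 -0.021 -0.   ] [-0.01   0.     0.018]
[-2.8 27.7  2.1] [ 0.002 -0.02  -0.   ] [-0.01  -0.001  0.018]
[-1.4 24.1 -3.7] [ 0.003 -0.02   0.   ] [-0.01  -0.001  0.018]
[12.1 27.4 -0.5] [ 0.003 -0.02   0.   ] [-0.01  -0.001  0.017]
[18.8 27.2 -1.4] [ 0.003 -0.02  -0.   ] [-0.01  -0.001  0.017]
[ 6.8 38.6 -0.2] [-0.   -0.02  0.  ] [-0.01   0.     0.017]
[-0.7 37.5  2.8] [ 0.   -0.02 -0.  ] [-0.01   0.     0.017]
[-20.5  30.9   0.1] [-0.   -0.02 -0.  ] [-0.01   0.     0.018]
[-26.8  23.1  -1.4] [ 0.001 -0.02   0.   ] [-0.01  -0.     0.017]
final 0
above 24
[[ 0.63  0.2  -1.16  2.08  0.79  0.58 -2.61]
 [ 0.63  0.2  -1.16  2.08  0.79  0.58 -2.61]
 [ 0.63  0.2  -1.16  2.08  0.79  0.58 -2.61]
 [ 0.56  0.17 -1.05  2.08  0.74  0.55 -2.55]
 [ 0.29  0.12 -0.73  2.08  0.6   0.5  -2.43]
 [ 0.04  0.1  -0.45  2.08  0.52  0.47 -2.35]
 [-0.07  0.1  -0.32  2.08  0.48  0.46 -2.32]
 [-0.31  0.1  -0.07  2.08  0.42  0.45 -2.25]
 [-0.47  0.1   0.1   2.08  0.37  0.44 -2.2
[... 951 characters left out ...]
2  0.43 -1.11]
 [ 0.37 -0.12 -0.25  2.29 -0.4   0.44 -1.03]
 [ 0.55 -0.13 -0.4   2.29 -0.46  0.46 -0.96]
 [ 0.76 -0.14 -0.57  2.29 -0.54  0.48 -0.88]
 [ 0.83 -0.15 -0.63  2.29 -0.57  0.49 -0.85]
 [ 1.45 -0.32 -1.04  2.28 -0.92  0.7  -0.46]]
start 37
[[-0.75 -0.08  1.27  2.2  -0.54  0.59 -0.49]
 [-0.75 -0.08  1.27  2.2  -0.54  0.59 -0.49]
 [-0.09 -0.02  0.67  2.2  -0.66  0.64 -0.36]
 [ 0.09 -0.02  0.5   2.2  -0.66  0.64 -0.35]
 [ 0.4  -0.02  0.2   2.2  -0.68  0.65 -0.34]
 [ 0.69 -0.02 -0.08  2.2  -0.68  0.66 -0.33]
 [ 0.83 -0.02 -0.22  2.2  -0.69  0.66 -0.32]
 [ 1.21 -0.02 -0.59  2.2  -0.7   0.67 -0.31]
 [ 1.54 -0.03 -0.91  2.2  -0.72  0.68 -0.28]
 [ 1.68 -0.04 -1.03  2.2  -0.74  0.69 -0.27]]
```

```bash
python3 - <<'E'
s=open("fk.py").read()
s=s.replace("b,c,d1,L1,a1,L2,a2,L3,a3=p","b,c,d1,L1,a1,L2,a2,L3,a3,y1,y2,y3,ry=p")
s=s.replace("[a1,0,L1]","[a1,y1,L1]").replace("[a2,0,L2]","[a2,y2,L2]").replace("[a3,0,L3]","[a3,y3,L3]").replace("R.from_euler('z',b);","R.from_euler('z',b);")
s=s.replace("T=T*R.from_euler('z',q[6]+c)","T=T*R.from_euler('x',ry)*R.from_euler('z',q[6]+c)")
s=s.replace("[b0,c0,.3,.4,0,.4,0,.2,0]","[b0,c0,.3,.6,0,.45,0,.38,0,0,0,0,0]").replace("for b0 in(0,-2,2)","for b0 in(0,)").replace("for s in itertools.product((1,-1),repeat=4)","for s in[(-1,)*4]").replace("(0,1.6,3.1,-1.6)","(1.6,)")
open("fk.py","w").write(s)
E
python3 fk.py; python3 ik.py | head -40
```

```text
6.185400479362912e-08 [-0.0000e+00  1.5707e+00  2.8370e-01  6.4690e-01  0.0000e+00  4.4230e-01
  0.0000e+00  3.7680e-01  0.0000e+00 -2.9900e-02 -2.6400e-02 -3.0000e-04
 -0.0000e+00] [-1  1 -1  1 -1  1 -1]
[-0.  0. -0.] [-0.  0.  0.] [0. 0. 0.]
[ 0. -0.  0.] [ 0. -0. -0.] [0. 0. 0.]
[-0. -0. -0.] [-0. -0. -0.] [-0.  0. -0.]
[-0. -0. -0.] [-0.  0. -0.] [ 0.  0. -0.]
[ 0. -0.  0.] [0. 0. 0.] [ 0.  0. -0.]
[ 0.   0.1 -0. ] [-0.  0.  0.] [-0. -0. -0.]
[-0. -0.  0.] [ 0.  0. -0.] [-0. -0. -0.]
[-0. -0. -0.] [-0. -0.  0.] [0. 0. 0.]
[0. 0. 0.] [ 0.  0. -0.] [0. 0. 0.]
[-0.1  0.  -0. ] [-0. -0. -0.] [0. 0. 0.]
[-0.  0.  0.] [0. 0. 0.] [-0.  0. -0.]
final 0
above 25
[[ 0.22  0.15 -0.77  2.05  0.72  0.58 -2.61]
 [ 0.22  0.15 -0.77  2.05  0.72  0.58 -2.61]
 [ 0.22  0.15 -0.77  2.05  0.72  0.58 -2.61]
 [ 0.22  0.15 -0.77  2.05  0.72  0.58 -2.61]
 [ 0.21  0.15 -0.76  2.05  0.72  0.58 -2.61]
 [-0.01  0.12 -0.51  2.06  0.64  0.55 -2.54]
 [-0.13  0.11 -0.37  2.06  0.61  0.53 -2.51]
 [-0.32  0.1  -0.16  2.07  0.55  0.51 -2.46]
 [-0.39  0.1  -0.09  2.08  0.54  0.51 -2.44]
 [-0.89  0.09  0.47  2.1   0.42  0.47 -2.32]
 [-0.95  0.09  0.54  2.1   0.4   0.46 -2.3 ]
 [-1.52  0.18  1.27  2.12 -0.04  0.41 -1.83]
 [-1.52  0.18  1.27  2.12 -0.04  0.41 -1.83]]
front 31
[[-0.4  -0.05 -0.2   2.23  0.59  0.55 -2.61]
 [-0.4  -0.05 -0.2   2.23  0.59  0.55 -2.61]
 [-0.4  -0.05 -0.2   2.23  0.59  0.55 -2.61]
 [-0.4  -0.05 -0.2   2.23  0.59  0.55 -2.61]
 [-0.4  -0.05 -0.2   2.23  0.59  0.55 -2.61]
 [-0.2  -0.04 -0.39  2.22  0.58  0.54 -2.59]
 [ 0.11 -0.04 -0.68  2.21  0.56  0.53 -2.56]
 [ 0.45 -0.03 -1.    2.2   0.54  0.52 -2.52]
 [ 0.52 -0.03 -1.07  2.2   0.53  0.51 -2.51]
 [ 0.75 -0.03 -1.27  2.19  0.51  0.5  -2.48]
 [ 0.75 -0.03 -1.27  2.19  0.51  0.5  -2.48]]
mid 24
[[-1.18 -0.33  0.84  2.31  0.69  0.57 -2.27]
```

```bash
cat > mz.py <<'E'
import ik
from ik import *
ik.lo[:]=[-2.56,-.34,-1.28,.12,-1.04,.108,-2.625];ik.hi[:]=[2.56,1.96,1.28,2.55,4.18,1.85,2.62]
rng=np.random.default_rng(1)
for t in(32.8,30,27,24,20):
    for yaw in(-8,-4,1,5,9):
        out=[]
        for z in(.245,.235,.225,.215,.205):
            ok=None
            for k in range(8):
                q,e=ik.ik(target([.612,.145,z],np.radians(yaw),np.radians(t)),rng.uniform(ik.lo,ik.hi))
                if e<3e-3:ok=q;break
            out.append(ok is not None)
        print(t,yaw,"".join("x." [not a] for a in out),ok.round(2) if ok is not None else "")
E
time timeout 400 python3 mz.py
```

```text
[-0.  0. -0.] [-0.  0.  0.] [0. 0. 0.]
[ 0. -0.  0.] [ 0. -0. -0.] [0. 0. 0.]
[-0. -0. -0.] [-0. -0. -0.] [-0.  0. -0.]
[-0. -0. -0.] [-0.  0. -0.] [ 0.  0. -0.]
[ 0. -0.  0.] [0. 0. 0.] [ 0.  0. -0.]
[ 0.   0.1 -0. ] [-0.  0.  0.] [-0. -0. -0.]
[-0. -0.  0.] [ 0.  0. -0.] [-0. -0. -0.]
[-0. -0. -0.] [-0. -0.  0.] [0. 0. 0.]
[0. 0. 0.] [ 0.  0. -0.] [0. 0. 0.]
[-0.1  0.  -0. ] [-0. -0. -0.] [0. 0. 0.]
[-0.  0.  0.] [0. 0. 0.] [-0.  0. -0.]Traceback (most recent call last):
  File "mz.py", line 3, in <module>
    ik.lo[:]=[-2.56,-.34,-1.28,.12,-1.04,.108,-2.625];ik.hi[:]=[2.56,1.96,1.28,2.55,4.18,1.85,2.62]
    ^^^^^
AttributeError: 'function' object has no attribute 'lo'

real	0m0.315s
user	0m0.858s
sys	0m0.044s
```

```bash
sed -i 's/^import ik$//; s/ik\.lo/lo/g; s/ik\.hi/hi/g; s/ik\.ik(/ik(/; ' mz.py; sed -i 's/^for d in D:/for d in []:/' ik.py; time timeout 400 python3 mz.py
```

```text
32.8 -8 xxx.. 
32.8 -4 xxx.. 
32.8 1 xx... 
32.8 5 xx... 
32.8 9 x.... 
30 -8 xxxxx [-1.07  0.41  0.78  2.25 -0.2   0.13 -1.91]
30 -4 xxxxx [-0.86  0.35  0.5   2.25  0.58  0.13 -2.62]
30 1 xxxxx [-0.74  0.33  0.38  2.26  0.68  0.11 -2.62]
30 5 xxxxx [-0.62  0.31  0.25  2.26  0.77  0.11 -2.62]
30 9 xxxxx [-0.47  0.31  0.1   2.26  0.85  0.11 -2.62]
27 -8 xxxxx [-1.23  0.56  1.14  2.22 -1.04  0.37 -1.05]
27 -4 xxxxx [-1.16  0.49  1.01  2.23 -0.96  0.3  -1.06]
27 1 xxxxx [-0.5   0.31  0.09  2.2   0.7   0.24 -2.62]
27 5 xxxxx [-0.85  0.35  0.59  2.23 -0.51  0.17 -1.34]
27 9 xxxxx [-0.17  0.32 -0.27  2.2   0.86  0.26 -2.62]
24 -8 xxxxx [-1.08  0.45  0.88  2.17 -0.52  0.32 -1.57]
24 -4 xxxxx [-1.2   0.57  1.17  2.19 -1.04  0.48 -0.96]
24 1 xxxxx [-1.11  0.49  1.01  2.19 -0.94  0.39 -0.96]
24 5 xxxxx [-0.09  0.34 -0.4   2.14  0.79  0.39 -2.62]
24 9 xxxxx [-0.26  0.32 -0.15  2.16  0.52  0.29 -2.27]
20 -8 xxxxx [-0.77  0.37  0.45  2.1   0.03  0.4  -2.11]
20 -4 xxxxx [-1.1   0.5   1.    2.13 -0.73  0.48 -1.26]
20 1 xxxxx [-1.04  0.47  0.93  2.13 -0.72  0.46 -1.17]
20 5 xxxxx [-1.14  0.59  1.18  2.14 -1.03  0.62 -0.78]
20 9 xxxxx [-0.41  0.33  0.06  2.11  0.14  0.37 -1.9 ]
real	0m9.951s
user	0m10.485s
sys	0m0.056s
```

Only about 3° less tilt is needed to get lower. Pushing gently against the limit should produce that, as it did on the way up.

play_rows([
  [0,0,0],
  [0,0,-0.02],
  [0,0,-0.02],
  [0,0,-0.02],
  [0,0,0],
], turn=[-0.3,0,0,0,0])

```text
time: 20.2
eef_pos: [0.6133, 0.1455, 0.2269]
tcp_rot: [-0.001, 0.961, 0.008, 0.278]
force: [-1.2, -1.5, -0.5]
gripper_width: 0.137
grip_force: 30.0
```

```bash
python3 st.py
```

```text
20.2 [-0.8476  0.3005  0.495   2.2687  0.683   0.1066 -2.6266] [0.6133 0.1455 0.2269] F [-1.247  -1.5013 -0.4865] tilt 32.23 zaxis [ 0.5333  0.0061 -0.8459] yaxis [ 0.0151 -0.9999  0.0024] grasp [0.6032 0.1454 0.243 ]
```

play_rows([
  [0,0,-0.02],
  [0,0,-0.02],
  [0,0,0],
  [0,0,0],
], turn=[0,0,0,0])

```text
time: 20.53
eef_pos: [0.6141, 0.1457, 0.2229]
tcp_rot: [-0.0, 0.961, 0.007, 0.275]
force: [-0.5, -3.4, -0.3]
gripper_width: 0.138
grip_force: 30.0
```

```bash
cat > fz.py <<'E'
from h import *
np.set_printoptions(precision=3,suppress=True)
import sys
Z=[];f=None
for i in range(10):
    f=grab_frame("side" if i%2 else "top");Z.append(get_obs()["force"])
    if i==0: g=f
Z=np.array(Z);print("force mean",Z.mean(0),"sd",Z.std(0),"n",len(set(Z[:,2])))
p=get_obs()["eef_pos"]
for n,h in(("top",g),("side",f)):
    X,u,v=cloud(h);m=(X[:,2]>p[2]-.06)&(X[:,2]<p[2]+.01)&(X[:,1]>.07)&(X[:,1]<.22)&(X[:,0]>.57)&(X[:,0]<.66);Y=X[m]
    for x in np.arange(.575,.65,.01):
        q=Y[abs(Y[:,0]-x)<.005]
        if len(q):print(n,round(x,3),len(q),"z",np.percentile(q[:,2],[10,50,90]).round(3),"y",np.percentile(q[:,1],[2,98]).round(3))
E
python3 st.py; python3 fz.py
```

```text
20.5333 [-0.8358  0.3079  0.4828  2.2664  0.6811  0.1067 -2.6267] [0.6141 0.1457 0.2229] F [-0.5458 -3.3578 -0.2814] tilt 31.9 zaxis [ 0.5285  0.0043 -0.8489] yaxis [ 0.0136 -0.9999  0.0034] grasp [0.604  0.1456 0.239 ]
force mean [-1.049 -3.404 -0.409] sd [0.376 0.392 0.39 ] n 10
top 0.585 3 z [0.192 0.194 0.197] y [0.103 0.108]
top 0.595 15 z [0.174 0.188 0.191] y [0.103 0.206]
top 0.605 102 z [0.19  0.195 0.199] y [0.083 0.206]
top 0.615 37 z [0.189 0.195 0.215] y [0.091 0.184]
top 0.625 40 z [0.19  0.196 0.201] y [0.105 0.189]
top 0.635 131 z [0.19  0.2   0.227] y [0.096 0.19 ]
top 0.645 52 z [0.197 0.226 0.23 ] y [0.103 0.159]
side 0.585 35 z [0.191 0.198 0.229] y [0.109 0.185]
side 0.595 44 z [0.184 0.201 0.228] y [0.111 0.186]
side 0.605 119 z [0.177 0.194 0.221] y [0.151 0.213]
side 0.615 41 z [0.19  0.208 0.228] y [0.15  0.192]
side 0.625 29 z [0.193 0.218 0.23 ] y [0.151 0.185]
side 0.635 103 z [0.186 0.197 0.224] y [0.133 0.194]
side 0.645 63 z [0.19  0.219 0.227] y [0.133 0.192]
```

play_rows([
  [-0.005,-0.004,-0.01],
  [-0.005,-0.003,-0.01],
  [0,0,0],
  [0,0,0],
], turn=[0,0,0,0])

```text
time: 21.37
eef_pos: [0.6126, 0.1455, 0.2212]
tcp_rot: [-0.0, 0.962, 0.007, 0.273]
force: [0.2, -2.0, 0.6]
gripper_width: 0.14
grip_force: 30.0
```

```bash
python3 st.py; python3 fz.py | head -1
```

```text
21.3667 [-0.8324  0.3085  0.4785  2.2685  0.6814  0.1061 -2.6267] [0.6126 0.1455 0.2212] F [ 0.2081 -2.0168  0.6491] tilt 31.73 zaxis [ 0.5258  0.0046 -0.8506] yaxis [ 0.0146 -0.9999  0.0036] grasp [0.6026 0.1455 0.2374]
force mean [-0.645 -1.016 -0.059] sd [0.47  0.538 0.297] n 10
```

The vertical force on the hand averages about -0.06 N, so the fork carries the full weight and is at rest. I let go half-way.

play_rows([
  [0,0,0],
  [0,0,0],
  [0,0,0],
  [0,0,0],
  [0,0,0],
  [0,0,0],
  [0,0,0],
  [0,0,0],
  [0,0,0],
  [0,0,0],
], turn=[0,0,0,0,0,0,0,0,0,0], hand=0)

```text
time: 22.7
eef_pos: [0.6125, 0.1451, 0.2212]
tcp_rot: [0.0, 0.962, 0.007, 0.273]
force: [-0.0, -0.2, 0.6]
gripper_width: 0.501
grip_force: 0.0
```

```bash
python3 st.py; python3 fz.py; python3 - <<'E'
from h import *
f=grab_frame("side");g=grab_frame("top")
a=f["color"][160:290,150:270];b=g["color"][90:220,110:230]
cv2.imwrite("pics/m7.png",cv2.resize(cv2.hconcat([a,b]),None,fx=3.3,fy=3.3,interpolation=2)[:,:,::-1])
E
```

```text
22.7 [-0.8323  0.3085  0.4789  2.2687  0.6815  0.1065 -2.6267] [0.6125 0.1451 0.2212] F [-0.002  -0.2038  0.6211] tilt 31.71 zaxis [ 0.5256  0.0039 -0.8507] yaxis [ 0.0139 -0.9999  0.004 ] grasp [0.6025 0.145  0.2373]
force mean [-0.055  0.13   0.13 ] sd [0.63  0.542 0.672] n 10
top 0.585 13 z [0.194 0.196 0.226] y [0.104 0.18 ]
top 0.595 23 z [0.182 0.191 0.224] y [0.094 0.193]
top 0.605 97 z [0.188 0.195 0.199] y [0.082 0.206]
top 0.615 34 z [0.186 0.193 0.223] y [0.104 0.184]
top 0.625 41 z [0.188 0.195 0.212] y [0.105 0.191]
top 0.635 136 z [0.188 0.198 0.226] y [0.097 0.19 ]
top 0.645 50 z [0.196 0.225 0.229] y [0.099 0.158]
side 0.585 38 z [0.189 0.198 0.226] y [0.11  0.186]
side 0.595 36 z [0.183 0.201 0.223] y [0.143 0.193]
side 0.605 114 z [0.173 0.192 0.218] y [0.151 0.213]
side 0.615 47 z [0.188 0.202 0.227] y [0.149 0.188]
side 0.625 23 z [0.189 0.214 0.226] y [0.151 0.185]
side 0.635 108 z [0.185 0.196 0.224] y [0.134 0.195]
side 0.645 62 z [0.19  0.216 0.226] y [0.134 0.191]
```

View pics/m7.png

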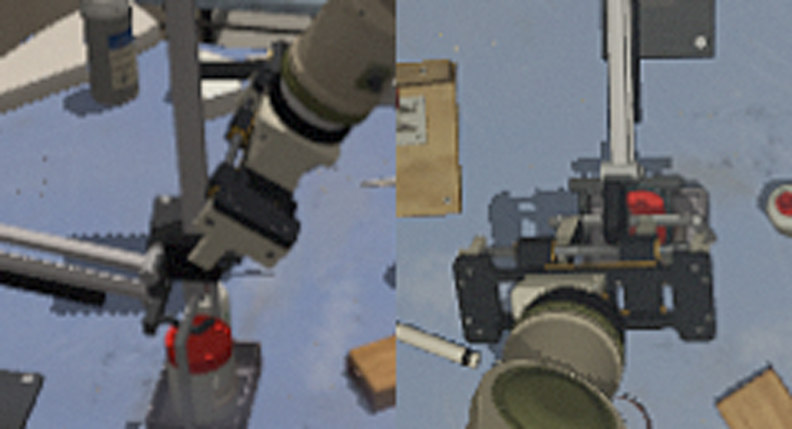

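The fork stayed put on release (about 2 mm), and the caddy hangs with the jar upright. Now I back out along the tool axis.

play_rows([
  [-0.015,0,0.025],
  [-0.015,0,0.025],
  [-0.015,0,0.025],
  [-0.015,0,0.025],
  [-0.015,0,0.025],
  [-0.015,0,0.025],
  [-0.015,0,0.025],
  [-0.015,0,0.025],
  [-0.02,0,0.03],
  [-0.02,0,0.03],
  [-0.02,0,0.03],
  [-0.02,0,0.03],
], turn=[0,0,0,0,0,0,0,0,0,0,0,0])

```text
time: 24.3
eef_pos: [0.572, 0.145, 0.2858]
tcp_rot: [-0.0, 0.962, 0.007, 0.273]
force: [0.2, -0.5, -0.3]
gripper_width: 0.497
grip_force: 0.0
```

play_rows([
  [-0.03,0,0.05],
  [-0.04,0,0.07],
  [-0.04,0,0.07],
  [-0.04,0,0.07],
  [-0.04,0,0.07],
  [0,0,0.07],
  [0,0,0.05],
  [0,0,0],
  [0,0,0],
  [0,0,0],
  [0,0,0],
  [0,0,0],
], turn=[0,0,0,0,0,0,0,0,0,0,0,0])

```text
time: 25.3
eef_pos: [0.5342, 0.1448, 0.3744]
tcp_rot: [0.001, 0.962, 0.007, 0.273]
force: [0.5, -0.6, -0.0]
gripper_width: 0.498
grip_force: 0.0
```

```bash
python3 st.py; python3 - <<'E'
from h import *
np.set_printoptions(precision=4,suppress=True)
F={c:grab_frame(c) for c in("side","top")}
for n in("oil_center","block_center","caddy_bar","caddy_grip","jar_center"):
    for c in F:
        for d in place_of(c,n)[:2]:print(n,c,np.round(d["at"],1),round(d["confidence"],2),pt(F[c],d["at"]))
a=F["side"]["color"][160:290,150:270];b=F["top"]["color"][90:220,110:230]
cv2.imwrite("pics/m8.png",cv2.resize(cv2.hconcat([a,b]),None,fx=3.3,fy=3.3,interpolation=2)[:,:,::-1])
E
```

```text
25.3 [-0.9175 -0.04    0.3482  2.1678  0.5439  0.5995 -2.5116] [0.5342 0.1448 0.3744] F [ 0.5055 -0.5993 -0.0372] tilt 31.65 zaxis [ 0.5247  0.003  -0.8513] yaxis [ 0.0138 -0.9999  0.005 ] grasp [0.5242 0.1448 0.3905]
oil_center side [211.5 250.4] 0.63 [0.6131 0.0933 0.1346]
oil_center top [232.9 152.3] 0.77 [0.6305 0.002  0.0719]
block_center side [275.2 266.7] 0.9 [0.4182 0.0286 0.0282]
block_center side [244.3 178.6] 0.48 [0.4821 0.2321 0.5022]
block_center top [222.7 222. ] 0.72 [0.4203 0.0343 0.0293]
caddy_bar side [212.1 250.1] 0.98 [0.6113 0.0924 0.1354]
caddy_bar top [178.1 155. ] 0.91 [0.6017 0.1381 0.2448]
caddy_grip side [206.6 236.1] 0.91 [0.6069 0.1527 0.2451]
caddy_grip top [181.  153.6] 0.56 [0.6118 0.1391 0.1925]
jar_center side [211.8 269.9] 0.75 [0.5948 0.1694 0.1294]
jar_center side [238.2 194.7] 0.65 [0.5065 0.1845 0.4213]
jar_center top [273.8 219.1] 0.67 [ 0.4305 -0.1218  0.0613]
jar_center top [184.8 159.5] 0.63 [0.6017 0.1374 0.1344]
```

View pics/m8.png

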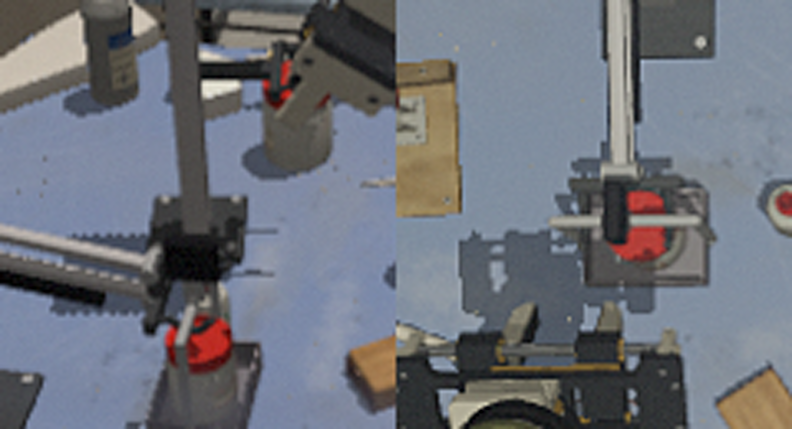

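The bar lies across both prongs, the caddy hangs level with the jar upright, and the hand is clear. I'm handing it in.

```bash
python3 -c "
from rig import *
print(job_done())"
```

```text
the job is handed in; nothing more can be done
None
```

The caddy hangs by its bar in the balancer's fork. I let go only after the arm carried the full weight and had come to rest. The jar is upright, the oil bottle and block are undisturbed, and the job is handed in; the hand-in gave no pass/fail verdict.

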